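# Finish the slider and hold the knife ready to halve it

## Robot

A 6-joint arm with a two-finger parallel gripper is mounted at the origin on a cart in front of the work surface, level with it; the furniture and walls round the work are solid. World frame = base frame: x ahead of the robot, y to its left, z up, the work surface at z = 0. Lengths are in m, angles in rad, forces in N, time in s.
With the tool pointing down it reaches from about 0.35 to 0.775 m from the base axis. Payload 5.5 kg.
Tool frame: the origin (TCP) lies at the very end of the fingers, on their centre line; the grasp point (between the pads) lies 19 mm behind it; z points along the fingers, y is the line along which they close (so a half turn about z gives the same grasp; the last joint's range is limited). The gripper opens to 85 mm and grips with 20 to 120 N. Pads are 22 mm wide; open, the fingers measure 114 mm over their backs; the gripper's body (76 mm by 85 mm) begins 54 mm behind the grasp point. The pads swing forward as they close: fully open they stand 13 mm farther back than shut.
Start: joints at [-1.356, 0.313, 0.046, 1.304, 0, 1.431], TCP at [0.2, -0.539, 0.231] pointing down, gripper open.
Joint ranges: [-2.76, 2.76], [-0.86, 1.69], [-1.03, 1.26], [-2.2, 2.34], [-1.47, 1.5], [-3.14, 3.14]. Speed limits (rad/s): [2.57, 2.57, 3.14, 3.14, 3.14, 3.14].

## Interface

Orientations are given as a unit quaternion [w, x, y, z].
In Python, from workcell import env, viewer, nets gives the robot as it stands. The module is installed in compiled form; this text tells all that it offers.
- The arm moves only by the tool creep_tool, called after "Call:" in YAML: its name, and indented under it one key for each argument. Schema: {"type":"object","properties":{"rows":{"type":"object","properties":{"increments":{"type":"array","items":{"type":"array","items":{"type":"number"},"minItems":6,"maxItems":6},"minItems":1,"maxItems":8}},"additionalProperties":false,"required":["increments"]},"finger_gap":{"type":"number"},"grip_n":{"type":"number"},"only":{"type":"string"},"quiet":{"type":"boolean"},"lines":{"type":"string"}},"required":["rows"],"additionalProperties":false}. rows is an object whose key "increments" holds a list of rows, 1 to 8 of them, each of 6 numbers: dx, dy, dz in m, then a rotation vector rx, ry, rz in rad; each row is the pose to reach, as a shift and turn from the pose commanded when the call began, along the tool's axes at that moment; what a row does not reach only later rows make up. A row lasts 1/8 s, in which the tool goes at most 0.0625 m and 0.188 rad, less where a joint would pass 70% of its speed; a pose out of reach is approached as far as the arm can. finger_gap is the finger opening in m, set as the call begins (left out keeps the last). The fingers move at their own pace and stop on an object; grip_n is the grip in N (left out, the last holds). Time passes only in rows, so rows that do not move let the fingers close. The tool returns the time, the measured TCP pose, the force, the opening and the grip force at its end. only (a regular expression) keeps the lines of the reply that match it, lines (a string "A,B") keeps lines A to B, and quiet returns only ok. Input that does not fit is refused with a message, and nothing moves.
- env.get_state(): the state, without advancing time (a new reading comes with each control period).
- viewer.read_camera(name): name is "scene" or "top" or "wrist"; returns a dict with "image" (420x560x3 uint8, red, green, blue), "K" (3x3 intrinsics, pixels), "R" (3x3) and "t" (3): a world point X has camera coordinates R X + t. Camera axes: x right, y down, z forward; pixel columns grow to the right and rows downward; lengths in m; the calibration is good to about 2 mm. A picture is of the moment at which its call begins. There is no depth.
- env.hand_in(): hands the job in; it is judged then, once.
Trained networks look in a picture, given as the dict that the camera call returned (one of the last four; its "shot" number tells which), for a name from the list of things; names that differ only in an ending like _2 or _b are one class to them, and where a whole thing is asked for, a point or a joint stands for the part that bears it (a point fixed in the world has none). Each returns a list of dicts, best first, with "confidence" (0 to 1); they miss things now and then, are a little off and sometimes report something else, mostly with a low value. They report only what shows in the picture. A call takes as long as a camera call. They do not tell look-alikes from the thing itself.
- nets.outline_of(label, picture): "region" (420x560 bool, what is visible of it) and "box" ([left, top, right, bottom] in pixels, round what is visible of it).
The state is a dict: "clock": time; "joint_pos": joint angles; "qvel": joint speeds; "tau": joint torques, N m; "tcp_pos": TCP position; "orientation": TCP orientation; "wrist_force": force on the tool from outside, world axes, zero at the start; "ft_torque": the same for the moment, N m; "finger_gap": finger opening in m; "grip_force": force on a finger pad.
Only numpy, scipy, OpenCV 4.12 (cv2) and the standard library are available. Lean on these libraries where they do the work, as an engineer would, in place of code of your own. Each camera call takes 0.05 s, during which the arm holds its last target. There are 200 camera calls.

## Task

Finish the slider on the plate: lay the patty and then the domed bun top, each squarely centred, on the bun base that is already there, setting them down rather than dropping them. Then draw the kitchen knife out of the slanted block and finish while holding it above the slider, ready to halve it: blade level, edge down, the middle of the blade right over the middle of the bun and the edge a few centimetres clear of its top. Leave the honing steel in its slot and do not disturb the pepper mill or the squeeze bottle.

Things in the scene. Friction and masses are not known exactly. Their poses are not given: they have to be found in the camera images.
- plate: White round plate, 190 mm across, rim 18 mm high, loose. Origin: centre of its underside, z up. The flat inner floor lies 6 mm above the origin.
- bun_heel: Base of the slider bun, a flat round disc 64 mm across and 18 mm thick, loose, lying in the middle of the plate from the start. Origin: centre of its underside, z up.
- patty: Dark cooked patty, a flat rigid disc 60 mm across and 18 mm thick, 60 g, lying on the wooden board. Origin: centre of its underside, z up. Grip it across its diameter.
- bun_crown: Domed top of the slider bun with seeds, 64 mm across and 32 mm high; its side is upright over the lowest 12 mm and then domes over; rigid, 35 g, lying dome up on the wooden board. Origin: centre of its flat underside, z up. Grip it across its diameter.
- board: Pale wooden cutting board, 236 mm (its x) by 156 mm (its y), 16 mm thick, fixed to the counter. Origin: centre of its underside. The patty and the bun top lie on it about 110 mm apart along its x, either one nearer the robot. Tall potted plants and a fruit basket stand to the right of it.
- slant_block: Small solid wooden knife block, fixed: 124 mm wide (y), 153 mm high, 195 mm deep. Origin: middle of its width, on the counter. Its mouth face looks up and to its -x (the robot's side) at 45 degrees; the slots run square into it, sloping 45 degrees down and away, 148 mm deep. Knife slot at y = -38 mm (right, seen from the robot), 6 mm wide, 31 mm high; honing steel's hole at y = +38 mm.
- knife: Kitchen knife with a black riveted handle, loose, 130 g, sheathed in the block's right slot, handle sticking up towards the robot at 45 degrees. Origin: where blade and handle meet, at the slot's mouth, about its balance point. x along the blade to the tip, y across its flat, z to the spine. Blade 131 mm long, z = +10 mm (spine) to -16 mm (edge), 3 mm thick. Draw it straight along its own -x.
- knife_edge (a point): Point on the knife's cutting edge at the middle of the blade: 65 mm along x and -16 mm along z from the knife's origin.
- knife_handle (a point): Middle of the knife's handle, -52 mm along x from the knife's origin: the place to grip it, across its thickness. The handle runs from x = 0 to -100 mm, is 18 mm thick (y) and 23 to 27 mm high (z).
- honing_steel: Honing steel: round 9 mm rod in the block's left-hand hole, with a round black handle (24 mm thick, 107 mm long) with a steel guard and a hanging ring, 76 mm to the left of the knife and parallel to it. To be left where it is.
- pepper_mill: Turned wooden pepper mill, 58 mm across, 170 mm high, standing at the back. Origin: centre of its underside. To be left alone.
- squeeze_bottle: White squeeze bottle with a red nozzle, 92 mm across, 244 mm high, standing at the back. Origin: centre of its underside. To be left alone.
Things that resemble listed ones, but are neither listed nor needed, are in the scene too. Leave any blue or red look-alike of the bun_crown alone.

How it is judged:
By the outcome, as a careful person would: the job done as asked, in the order asked, and still so for the second after the job is handed in, while the arm keeps its last pose, push and grip.
It also fails if it takes over 66 s, if anything falls off the work surface, if the arm or the gripper's body presses on something with over 40 N, if the wrist force passes 120 N, or if a joint passes its speed limit or range.

## Working session

There is one attempt and no reset: what is moved stays moved. The work goes in short steps, Python scripts to look and compute and a tool call to move; the robot and the scene stay as the last step left them, time stands still between calls to the robot, and variables do not carry over. Pictures are saved under pics/ and viewed, at most 10 in all, crops included, and the job is handed in when it is done.

```bash
mkdir -p pics; cat > h.py <<'E'
import numpy as np, cv2
from workcell import env, viewer, nets
def ray(c,uv):
    d=np.linalg.inv(c["K"])@np.array([uv[0],uv[1],1.]); o=-c["R"].T@c["t"]; return o,c["R"].T@d
def atz(c,uv,z):
    o,d=ray(c,uv); return o+d*(z-o[2])/d[2]
def proj(c,X):
    p=c["K"]@(c["R"]@np.asarray(X,float)+c["t"]); return p[:2]/p[2]
E
python3 - <<'E'
from h import *
a=viewer.read_camera("scene");b=viewer.read_camera("top")
cv2.imwrite("pics/scene1.png",a["image"][...,::-1]);cv2.imwrite("pics/top1.png",b["image"][...,::-1])
for n,c in(("scene",a),("top",b)):
    print(n,"cam",(-c["R"].T@c["t"]).round(3),c["R"][2].round(2),c["K"][0,0])
    for l in["plate","bun_heel","patty","bun_crown","board","knife","slant_block","pepper_mill","squeeze_bottle"]:
        for r in nets.outline_of(l,c)[:3]: 
            ys,xs=np.nonzero(r["region"]); print(n,l,round(r["confidence"],2),np.round(r["box"]),len(xs),round(xs.mean(),1),round(ys.mean(),1))
s=env.get_state();print(s["clock"],s["tcp_pos"],s["orientation"],s["finger_gap"])
E
```

```text
scene cam [0.082 1.008 1.205] [ 0.33 -0.66 -0.67] 471.2253554845792
scene plate 0.85 [262. 234. 323. 273.] 1542 293.1 252.6
scene bun_heel 0.63 [239. 154. 266. 216.] 1198 251.9 186.4
scene bun_heel 0.52 [285. 243. 306. 263.] 242 292.7 252.7
scene patty 0.75 [324. 192. 341. 210.] 169 331.2 201.0
scene bun_crown 0.67 [273. 171. 291. 186.] 157 281.8 176.0
scene bun_crown 0.66 [351. 176. 363. 191.] 158 358.9 183.4
scene bun_crown 0.48 [296. 191. 311. 206.] 180 302.5 198.6
scene board 0.91 [290. 181. 354. 224.] 1275 321.8 203.4
scene board 0.46 [323. 195. 340. 212.] 163 331.2 201.0
scene knife 0.48 [228. 264. 247. 279.] 217 236.6 271.9
scene slant_block 0.94 [172. 266. 240. 327.] 2536 205.8 296.8
scene slant_block 0.52 [224. 263. 250. 279.] 220 236.6 271.9
scene slant_block 0.33 [288. 184. 354. 225.] 1246 322.0 203.1
scene pepper_mill 0.67 [232. 199. 245. 237.] 487 236.1 219.4
scene squeeze_bottle 0.56 [241. 153. 267. 216.] 1256 251.9 185.9
top cam [ 0.484 -0.033  1.435] [ 0.12 -0.02 -0.99] 459.1914249215339
top plate 0.79 [225. 223. 287. 284.] 2583 252.8 253.6
top bun_heel 0.52 [242. 244. 262. 263.] 300 251.7 253.1
top bun_heel 0.25 [329. 218. 345. 236.] 289 337.0 226.7
top patty 0.83 [337. 251. 358. 269.] 320 349.4 261.0
top bun_crown 0.9 [363. 173. 380. 191.] 316 370.8 182.3
top bun_crown 0.88 [328. 217. 351. 236.] 343 336.9 226.9
top bun_crown 0.57 [393. 268. 409. 289.] 307 401.1 278.4
top board 0.85 [316. 207. 379. 289.] 3181 347.0 247.2
top knife 0.62 [151. 216. 161. 248.] 249 158.1 230.3
top knife 0.19 [226. 224. 283. 283.] 2493 252.6 253.3
top slant_block 0.74 [122. 170. 174. 235.] 2600 150.6 202.1
top pepper_mill 0.53 [239. 245. 264. 262.] 327 251.9 253.5
top pepper_mill 0.46 [225. 226. 288. 284.] 2670 253.3 253.8
top squeeze_bottle 0.57 [290. 147. 326. 188.] 1090 307.5 169.5
1.0 [ 0.19975    -0.53924526  0.23134459] [ 7.54788066e-05  9.84306614e-01  1.76466665e-01 -2.63211838e-06] 0.08542659718348525
```

View pics/top1.png

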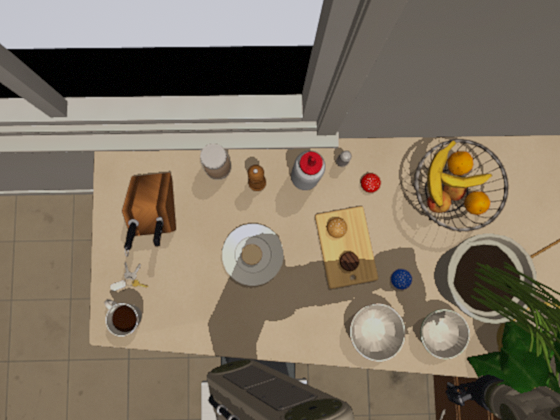

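View pics/scene1.png

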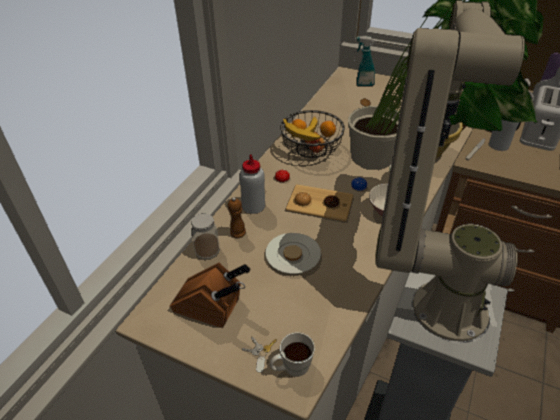

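The board carries the tan bun top at top-view (337,227) and the patty at (349,261). The red (371,182) and blue (401,279) domes are off the board, so they are the decoys. Of the two handles, the right one at (158,230) should be the knife and the left one at (129,237) the steel.

```bash
python3 - <<'E'
from h import *
from scipy.spatial.transform import Rotation as R
a=viewer.read_camera("scene");b=viewer.read_camera("top")
def get(l,c,near):
    best=None
    for r in nets.outline_of(l,c):
        ys,xs=np.nonzero(r["region"]); m=np.array([xs.mean(),ys.mean()])
        if np.hypot(*(m-near))<12: return m,r["region"]
    return None,None
for l,nt,ns,z in[("plate",(253,254),(293,252),.014),("bun_heel",(252,253),(293,252),.018),("patty",(349,261),(331,201),.029),("bun_crown",(337,227),(302,198),.034),("board",(347,247),(322,203),.014),("knife",(158,230),(237,272),.17)]:
    out=[]
    for c,n in((b,nt),(a,ns)):
        m,r=get(l,c,n)
        out.append(None if m is None else atz(c,m,z).round(4))
        if l=="board" and m is not None:
            q=cv2.minAreaRect(cv2.findContours(r.astype(np.uint8),0,1)[0][0]); P=np.array([atz(c,p,.016)[:2] for p in cv2.boxPoints(q)])
            print([(np.linalg.norm(P[i]-P[i-1]).round(3),np.degrees(np.arctan2(*(P[i]-P[i-1])[::-1])).round(1)) for i in range(4)])
    print(l,out)
s=env.get_state();M=R.from_quat(s["orientation"],scalar_first=True).as_matrix();print(M.round(3))
w=viewer.read_camera("wrist");print("wristcam in tool",(M.T@((-w["R"].T@w["t"])-s["tcp_pos"])).round(3),(w["R"]@M).round(2).tolist(),w["K"][0,0])
i=b["image"][200:300,310:430];i2=b["image"][165:265,105:225]
cv2.imwrite("pics/crop1.png",np.hstack([cv2.resize(x,None,fx=3.3,fy=3.3,interpolation=2) for x in(i,i2)])[...,::-1])
E
```

```text
plate [array([ 0.5295, -0.0032,  0.014 ]), array([ 0.5316, -0.0023,  0.014 ])]
bun_heel [None, array([0.5338, 0.0034, 0.018 ])]
patty [array([ 0.5022, -0.2972,  0.029 ]), array([ 0.503 , -0.2912,  0.029 ])]
bun_crown [array([ 0.6058, -0.2634,  0.034 ]), array([ 0.6075, -0.2525,  0.034 ])]
[(np.float64(0.238), np.float64(8.9)), (np.float64(0.161), np.float64(-80.2)), (np.float64(0.239), np.float64(-171.8)), (np.float64(0.158), np.float64(99.4))]
[(np.float64(0.235), np.float64(9.5)), (np.float64(0.169), np.float64(-72.0)), (np.float64(0.251), np.float64(-171.7)), (np.float64(0.162), np.float64(102.5))]
board [array([ 0.544, -0.294,  0.014]), array([ 0.5426, -0.2795,  0.014 ])]
knife [array([0.5915, 0.253 , 0.17  ]), array([0.5888, 0.2673, 0.17  ])]
[[ 0.938  0.347  0.   ]
 [ 0.347 -0.938 -0.   ]
 [-0.     0.    -1.   ]]
wristcam in tool [ 0.068  0.    -0.142] [[-0.0, 1.0, -0.0], [-0.96, -0.0, -0.27], [-0.27, 0.0, 0.96]] 295.3061436147783
```

View pics/crop1.png

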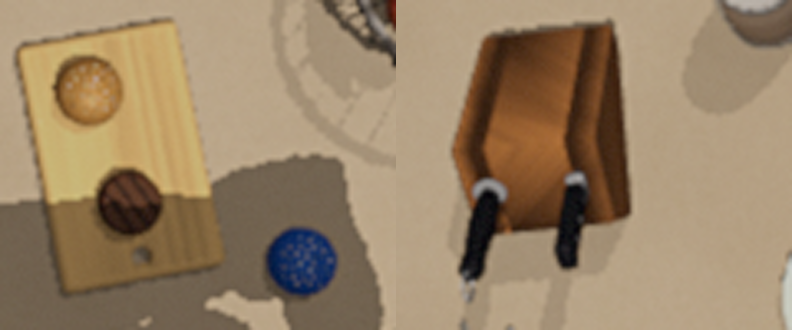

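The crop confirms it: a tan seeded dome on the board, the dark patty, and the right-hand handle as the knife. I'll move above the patty and refine with the wrist camera.

Call:
creep_tool:
  rows: {"increments":[[0.055, -0.018, 0, 0, 0, 0], [0.11, -0.037, 0, 0, 0, 0], [0.165, -0.055, 0, 0, 0, 0], [0.22, -0.073, 0, 0, 0, 0], [0.275, -0.091, 0.02, 0, 0, 0], [0.33, -0.11, 0.05, 0, 0, 0], [0.367, -0.122, 0.08, 0, 0, 0], [0.367, -0.122, 0.08, 0, 0, 0]]}
  finger_gap: 0.085
  grip_n: 20

```text
clock: 2.75
tcp_pos: [0.5019, -0.294, 0.1484]
orientation: [-0.002, 0.984, 0.179, -0.002]
wrist_force: [-0.1, -0.2, -0.4]
finger_gap: 0.085
grip_force: 0.0
```

```bash
cat >> h.py <<'E'
from scipy.spatial.transform import Rotation as R
def tool():
    s=env.get_state(); return s["tcp_pos"],R.from_quat(s["orientation"],scalar_first=True).as_matrix()
def delta(X):
    p,M=tool(); return (M.T@(np.asarray(X)-p)).round(4)
def fit(c,region,z,r,hs,n=48):
    """centre of an upright disc stack (heights hs, radii r) whose silhouette hull matches the region"""
    from scipy.optimize import minimize
    t=np.linspace(0,2*np.pi,n)
    cnt=max(cv2.findContours(region.astype(np.uint8),0,1)[0],key=cv2.contourArea)
    (u0,v0)=region.nonzero()[1].mean(),region.nonzero()[0].mean()
    x0=atz(c,(u0,v0),z+np.mean(hs))[:2]
    def cost(x):
        P=np.array([proj(c,[x[0]+a*np.cos(q),x[1]+a*np.sin(q),z+h]) for a,h in zip(r,hs) for q in t])
        m=np.zeros(region.shape,np.uint8);S=cv2.convexHull((P*16).astype(np.int32));cv2.fillPoly(m,[S],1,shift=4)
        return (m.astype(bool)^region).sum()
    s=minimize(cost,x0,method="Nelder-Mead",options=dict(initial_simplex=[x0,x0+[.006,0],x0+[0,.006]]))
    return s.x.round(4),int(s.fun),int(region.sum())
E
python3 - <<'E'
from h import *
w=viewer.read_camera("wrist");cv2.imwrite("pics/w1.png",w["image"][...,::-1])
for l,rr,hs in(("patty",[.03,.03],[0,.018]),("bun_crown",[.032,.032,.024,.012],[0,.012,.025,.031])):
    for r in nets.outline_of(l,w)[:3]: print(l,round(r["confidence"],2),np.round(r["box"]),*fit(w,r["region"],.016,rr,hs))
E
```

```text
patty 0.55 [249. 169. 312. 237.] [ 0.5041 -0.2968] 300 3305
bun_crown 0.57 [408. 267. 435. 297.] [ 0.4502 -0.4501] 3099 278
bun_crown 0.56 [248.  26. 329. 116.] [ 0.6073 -0.2634] 137 5243
```

View pics/w1.png

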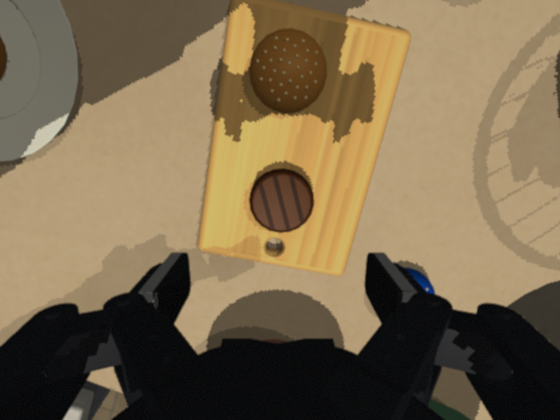

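The wrist view shows the patty at (281,200) and the seeded crown at (288,70). The fits agree with the top camera, so I'll descend on the patty.

```bash
python3 -c "
from h import *
print(delta([.5041,-.2968,.018]))"
```

```text
[ 0.0029 -0.0002  0.1339]
```

Call:
creep_tool:
  rows: {"increments":[[0.001, 0, 0.045, 0, 0, 0], [0.003, 0, 0.09, 0, 0, 0], [0.003, 0, 0.115, 0, 0, 0], [0.003, 0, 0.128, 0, 0, 0], [0.003, 0, 0.13, 0, 0, 0], [0.003, 0, 0.13, 0, 0, 0]]}

```text
clock: 3.65
tcp_pos: [0.505, -0.2974, 0.0227]
orientation: [0.001, 0.984, 0.176, 0.001]
wrist_force: [0.4, 0.7, -0.1]
finger_gap: 0.0851
grip_force: 0.0
```

```bash
python3 -c "
from h import *
print(delta([.5041,-.2968,.018]),env.get_state()['joint_pos'].round(3),tool()[1].round(3)[:,2])"
```

```text
[-0.0006 -0.0009  0.0047] [-0.669  0.474 -0.254  0.84  -0.     2.118] [ 0.002 -0.002 -1.   ]
```

Call:
creep_tool:
  rows: {"increments":[[0, 0, 0.004, 0, 0, 0], [0, 0, 0.006, 0, 0, 0], [0, 0, 0.006, 0, 0, 0]]}

```text
clock: 4.03
tcp_pos: [0.5043, -0.2962, 0.0153]
orientation: [0.0, 0.984, 0.177, -0.0]
wrist_force: [-0.7, 0.5, -0.4]
finger_gap: 0.0851
grip_force: 0.0
```

Call:
creep_tool:
  rows: {"increments":[[0, 0, 0, 0, 0, 0], [0, 0, 0, 0, 0, 0], [0, 0, 0, 0, 0, 0], [0, 0, 0, 0, 0, 0], [0, 0, 0, 0, 0, 0], [0, 0, 0, 0, 0, 0]]}
  finger_gap: 0.05
  grip_n: 30

```text
clock: 4.78
tcp_pos: [0.5044, -0.2963, 0.0158]
orientation: [0.0, 0.984, 0.176, 0.0]
wrist_force: [-1.1, 0.3, 6.5]
finger_gap: 0.0581
grip_force: 32.4
```

Call:
creep_tool:
  rows: {"increments":[[0, 0, -0.03, 0, 0, 0], [0, 0, -0.08, 0, 0, 0], [0.01, -0.045, -0.1, 0, 0, 0], [0.02, -0.1, -0.11, 0, 0, 0], [0.03, -0.16, -0.11, 0, 0, 0], [0.045, -0.215, -0.11, 0, 0, 0], [0.056, -0.266, -0.11, 0, 0, 0], [0.056, -0.266, -0.11, 0, 0, 0]]}

```text
clock: 5.78
tcp_pos: [0.463, -0.0243, 0.1249]
orientation: [-0.0, 0.984, 0.179, -0.001]
wrist_force: [0.9, 0.3, -1.1]
finger_gap: 0.0578
grip_force: 32.9
```

```bash
python3 - <<'E'
from h import *
w=viewer.read_camera("wrist");b=viewer.read_camera("top");a=viewer.read_camera("scene")
cv2.imwrite("pics/w2.png",w["image"][...,::-1])
print(*tool(),env.get_state()["wrist_force"].round(1),env.get_state()["finger_gap"])
for n,c in(("w",w),("t",b),("s",a)):
  for l,rr,hs,z in(("plate",[.06,.095],[0,.018],0),("bun_heel",[.032,.032],[0,.018],.006),("patty",[.03,.03],[0,.018],tool()[0][2])):
    for r in nets.outline_of(l,c)[:2]: print(n,l,round(r["confidence"],2),np.round(r["box"]),*fit(c,r["region"],z,rr,hs))
E
```

```text
[ 0.46483527 -0.02784043  0.12523378] [[ 9.37689942e-01  3.47472785e-01  4.86198083e-04]
 [ 3.47473044e-01 -9.37689761e-01 -6.28819023e-04]
 [ 2.37405467e-04  7.58578001e-04 -9.99999684e-01]] [ 0.4  0.3 -0.4] 0.05801619386800858
w plate 0.61 [166.   0. 400. 224.] [ 0.5321 -0.0016] 7467 37233
w patty 0.58 [216. 211. 336. 327.] [ 0.4611 -0.0249] 1600 11244
t plate 0.79 [224. 226. 283. 274.] [ 0.5365 -0.0007] 1440 1643
t bun_heel 0.74 [244. 247. 262. 252.] [ 0.5434 -0.0018] 256 116
s plate 0.92 [261. 236. 318. 272.] [ 0.5345 -0.0016] 370 1472
s bun_heel 0.54 [285. 243. 304. 263.] [ 0.5355 -0.0023] 62 227
s bun_heel 0.16 [263. 233. 320. 272.] [ 0.5769 -0.0462] 1273 1462
s patty 0.44 [306. 221. 327. 237.] [ 0.4659 -0.029 ] 168 112
```

View pics/w2.png

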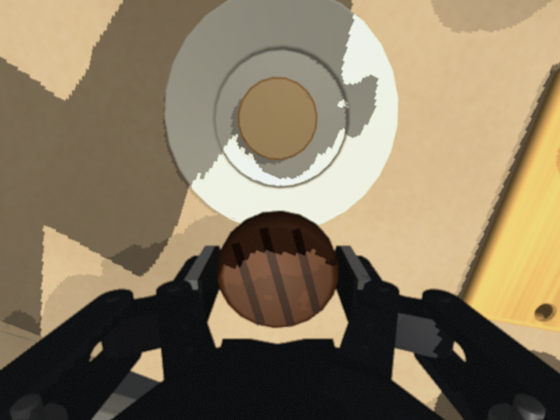

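The patty at (278,268) is held centrally and the heel is at (277,119). I'll measure both with colour masks now that the arm is still.

```bash
python3 - <<'E'
from h import *
p,M=tool()
w=viewer.read_camera("wrist")
hsv=cv2.cvtColor(w["image"],cv2.COLOR_RGB2HSV)
m=((hsv[...,1]>70)).astype(np.uint8); 
ell=np.zeros_like(m);cv2.circle(ell,(277,119),60,1,-1);m&=ell
n,lab,st,ce=cv2.connectedComponentsWithStats(m);k=1+st[1:,4].argmax();reg=lab==k
print("heel",st[k],fit(w,reg,.006,[.032,.032],[0,.018]))
for r in nets.outline_of("patty",w)[:1]:
    f=fit(w,r["region"],p[2]-.0158+.016,[.03,.03],[0,.018]);print("patty",r["box"],f,"off tool",M.T[:2,:2]@(f[0]-p[:2]))
print(p,tool()[0])
E
```

```text
heel [ 232   77   80   84 5248] (array([0.53  , 0.0009]), 203, 5248)
patty [216.9, 211.0, 337.9, 329.9] (array([ 0.4623, -0.0291]), 1579, 11223) off tool [-0.00244864  0.0003746 ]
[ 0.46446715 -0.02790015  0.125191  ] [ 0.46448254 -0.027644    0.12527821]
```

```bash
python3 - <<'E'
from h import *
p,M=tool()
w=viewer.read_camera("wrist")
r=nets.outline_of("patty",w)[0]["region"]
for rr in(.027,.0275,.028,.0285,.029):
    f=fit(w,r,p[2],[rr,rr],[0,.018]);print(rr,f,"off tool",M.T[:2,:2]@(f[0]-p[:2]))
    f=fit(w,r,p[2],[rr-.002,rr,rr,rr-.002],[0,.003,.015,.018]);print(rr,f,"off tool",M.T[:2,:2]@(f[0]-p[:2]))
E
```

```text
0.027 (array([ 0.4645, -0.0285]), 554, 11178) off tool [-0.00028062  0.00080888]
0.027 (array([ 0.4652, -0.0288]), 1195, 11178) off tool [0.0002718  0.00133312]
0.0275 (array([ 0.4646, -0.0284]), 378, 11178) off tool [-0.00015214  0.00074979]
0.0275 (array([ 0.4645, -0.0289]), 858, 11178) off tool [-0.00041941  0.00118403]
0.028 (array([ 0.4649, -0.0282]), 391, 11178) off tool [0.00019862 0.0006663 ]
0.028 (array([ 0.4641, -0.0287]), 515, 11178) off tool [-0.00072517  0.00085767]
0.0285 (array([ 0.4647, -0.0279]), 580, 11178) off tool [0.00011513 0.00031555]
0.0285 (array([ 0.4637, -0.0286]), 211, 11178) off tool [-0.00106562  0.0006251 ]
0.029 (array([ 0.4636, -0.0284]), 902, 11178) off tool [-0.00109002  0.00040283]
0.029 (array([ 0.4637, -0.0287]), 218, 11178) off tool [-0.00110032  0.00071889]
```

Call:
creep_tool:
  rows: {"increments":[[0.04, -0.003, 0, 0, 0, 0], [0.072, -0.0047, 0, 0, 0, 0], [0.0724, -0.0047, 0.03, 0, 0, 0], [0.0724, -0.0047, 0.06, 0, 0, 0], [0.0724, -0.0047, 0.085, 0, 0, 0], [0.0724, -0.0047, 0.095, 0, 0, 0], [0.0724, -0.0047, 0.096, 0, 0, 0], [0.0724, -0.0047, 0.096, 0, 0, 0]]}

```text
clock: 7.58
tcp_pos: [0.5315, 0.002, 0.0302]
orientation: [0.0, 0.984, 0.176, 0.001]
wrist_force: [-0.5, -0.2, -1.2]
finger_gap: 0.058
grip_force: 32.9
```

```bash
python3 -c "
from h import *
print(tool()[0],delta([.5308,.0015,.0238]),env.get_state()['wrist_force'])"
```

```text
[0.53153586 0.00201323 0.03022451] [-0.0009  0.0002  0.0064] [-0.48684364 -0.16474101 -1.17201242]
```

Call:
creep_tool:
  rows: {"increments":[[-0.0005, 0, 0.003, 0, 0, 0], [-0.0005, 0, 0.005, 0, 0, 0], [-0.0005, 0, 0.006, 0, 0, 0], [-0.0005, 0, 0.006, 0, 0, 0]]}

```text
clock: 8.07
tcp_pos: [0.5303, 0.0019, 0.0238]
orientation: [0.0, 0.984, 0.176, 0.0]
wrist_force: [-1.2, -0.6, 3.9]
finger_gap: 0.0579
grip_force: 33.4
```

```bash
python3 -c "
from h import *
print(tool()[0],env.get_state()['wrist_force'])"
```

```text
[0.53032428 0.00191877 0.02376981] [-1.16787814 -0.63273263  3.93808776]
```

Call:
creep_tool:
  rows: {"increments":[[0, 0, 0, 0, 0, 0], [0, 0, 0, 0, 0, 0], [0, 0, 0, 0, 0, 0], [0, 0, 0, 0, 0, 0]]}
  finger_gap: 0.085

```text
clock: 8.57
tcp_pos: [0.5302, 0.002, 0.0232]
orientation: [0.0, 0.984, 0.176, -0.0]
wrist_force: [0.1, 0.4, 0.0]
finger_gap: 0.085
grip_force: 0.0
```

Call:
creep_tool:
  rows: {"increments":[[0, 0, -0.02, 0, 0, 0], [0, 0, -0.06, 0, 0, 0], [-0.03, 0, -0.1, 0, 0, 0], [-0.06, 0, -0.11, 0, 0, 0], [-0.07, 0, -0.11, 0, 0, 0], [-0.07, 0, -0.11, 0, 0, 0], [-0.07, 0, -0.11, 0, 0, 0]]}

```text
clock: 9.45
tcp_pos: [0.4651, -0.0222, 0.1326]
orientation: [-0.0, 0.984, 0.177, -0.0]
wrist_force: [0.5, 0.4, -0.3]
finger_gap: 0.0847
grip_force: 0.0
```

```bash
python3 - <<'E'
from h import *
w=viewer.read_camera("wrist");cv2.imwrite("pics/w3.png",w["image"][...,::-1])
for l,z,rs in(("patty",.024,(.0275,.028,.0285)),("bun_heel",.006,(.032,))):
  for r in nets.outline_of(l,w)[:2]:
    for rr in rs: print(l,round(r["confidence"],2),np.round(r["box"]),fit(w,r["region"],z,[rr,rr],[0,.018]))
E
```

```text
patty 0.57 [239.  84. 316. 167.] (array([0.5291, 0.0006]), 358, 4751)
patty 0.57 [239.  84. 316. 167.] (array([5.296e-01, 5.000e-04]), 181, 4751)
patty 0.57 [239.  84. 316. 167.] (array([5.293e-01, 5.000e-04]), 74, 4751)
bun_heel 0.64 [248.  82. 312. 110.] (array([0.0721, 0.0787]), 55, 55)
```

View pics/w3.png

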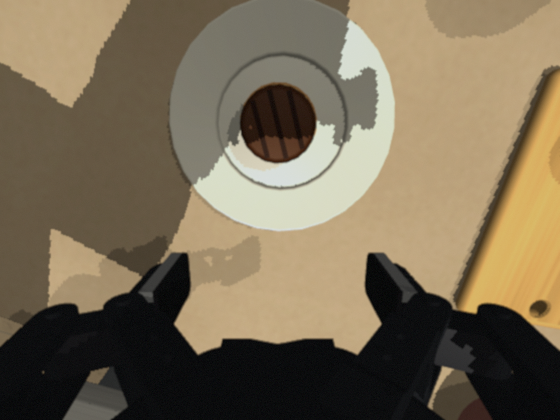

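The patty at (278,123) covers the heel concentrically, within about 1 mm. Next is the crown.

Call:
creep_tool:
  rows: {"increments":[[0, 0.05, 0, 0, 0, 0], [-0.005, 0.1, 0, 0, 0, 0], [-0.01, 0.155, 0, 0, 0, 0], [-0.01, 0.21, 0, 0, 0, 0], [-0.015, 0.26, 0, 0, 0, 0], [-0.02, 0.2756, 0, 0, 0, 0], [-0.02, 0.2756, 0, 0, 0, 0], [-0.02, 0.2756, 0, 0, 0, 0]]}

```text
clock: 10.6
tcp_pos: [0.5411, -0.2861, 0.133]
orientation: [-0.001, 0.984, 0.177, -0.0]
wrist_force: [-0.4, 0.4, 0.3]
finger_gap: 0.085
grip_force: 0.0
```

```bash
python3 - <<'E'
from h import *
w=viewer.read_camera("wrist")
for r in nets.outline_of("bun_crown",w)[:2]:
    for k in(.96,1): 
        f=fit(w,r["region"],.016,[.032*k,.032*k,.024*k,.012*k],[0,.012,.025,.031]);print(round(r["confidence"],2),np.round(r["box"]),f,delta([*f[0],.0125]))
E
```

```text
0.89 [436.   0. 526.  46.] (array([ 0.7433, -0.372 ]), 79, 3131) [0.1592 0.1511 0.1208]
0.89 [436.   0. 526.  46.] (array([ 0.7452, -0.3718]), 137, 3131) [0.1611 0.1516 0.1208]
0.68 [368. 317. 379. 339.] (array([ 0.4376, -0.405 ]), 3082, 137) [-0.1388  0.0754  0.1209]
0.68 [368. 317. 379. 339.] (array([ 0.4302, -0.4228]), 3283, 137) [-0.1519  0.0895  0.1209]
```

```bash
python3 - <<'E'
from h import *
w=viewer.read_camera("wrist");print(proj(w,[.6073,-.2634,.03]))
for l in("bun_crown","bun_heel","patty"):
  for r in nets.outline_of(l,w):
    f=fit(w,r["region"],.016,[.032,.032,.024,.012],[0,.012,.025,.031]);print(l,round(r["confidence"],2),np.round(r["box"]),f,delta([*f[0],.0125]))
E
```

```text
[278.99397513 122.58489906]
bun_crown 0.89 [435.   0. 526.  47.] (array([ 0.7451, -0.3718]), 122, 3214) [0.1609 0.151  0.1211]
bun_crown 0.86 [242.  78. 322. 164.] (array([ 0.6076, -0.2635]), 314, 4913) [0.0698 0.0016 0.1211]
bun_crown 0.65 [367. 316. 382. 339.] (array([ 0.4341, -0.4139]), 3246, 166) [-0.1452  0.082   0.1211]
```

Call:
creep_tool:
  rows: {"increments":[[0.04, 0.001, 0, 0, 0, 0], [0.0695, 0.0016, 0, 0, 0, 0], [0.0698, 0.0016, 0.03, 0, 0, 0], [0.0698, 0.0016, 0.07, 0, 0, 0], [0.0698, 0.0016, 0.1, 0, 0, 0], [0.0698, 0.0016, 0.114, 0, 0, 0], [0.0698, 0.0016, 0.116, 0, 0, 0], [0.0698, 0.0016, 0.116, 0, 0, 0]]}

```text
clock: 11.9
tcp_pos: [0.6084, -0.2654, 0.0186]
orientation: [0.001, 0.984, 0.176, 0.001]
wrist_force: [0.2, 0.4, -0.1]
finger_gap: 0.085
grip_force: 0.0
```

Call:
creep_tool:
  rows: {"increments":[[0, 0, 0, 0, 0, 0]]}

```text
clock: 12.02
tcp_pos: [0.6086, -0.2656, 0.0189]
orientation: [0.001, 0.984, 0.176, 0.001]
wrist_force: [-0.1, -0.2, -0.5]
finger_gap: 0.0846
grip_force: 0.0
```

```bash
python3 -c "
from h import *
print(delta([.6075,-.2635,.0145]))"
```

```text
[-0.0003 -0.0023  0.0044]
```

Call:
creep_tool:
  rows: {"increments":[[0, -0.002, 0.003, 0, 0, 0], [0, -0.002, 0.0045, 0, 0, 0], [0, -0.002, 0.0045, 0, 0, 0]]}

```text
clock: 12.4
tcp_pos: [0.6067, -0.263, 0.0127]
orientation: [-0.0, 0.984, 0.176, -0.0]
wrist_force: [0.6, -0.1, -0.8]
finger_gap: 0.0851
grip_force: 0.0
```

Call:
creep_tool:
  rows: {"increments":[[0, 0, 0, 0, 0, 0], [0, 0, 0, 0, 0, 0], [0, 0, 0, 0, 0, 0], [0, 0, 0, 0, 0, 0], [0, 0, 0, 0, 0, 0]]}
  finger_gap: 0.052
  grip_n: 25

```text
clock: 13.02
tcp_pos: [0.6071, -0.2632, 0.0131]
orientation: [0.0, 0.984, 0.176, 0.0]
wrist_force: [-0.3, 0.3, 3.5]
finger_gap: 0.063
grip_force: 27.7
```

Call:
creep_tool:
  rows: {"increments":[[0, 0, -0.003, 0, 0, 0], [0, 0, -0.02, 0, 0, 0], [0, 0, -0.05, 0, 0, 0], [0, 0, -0.08, 0, 0, 0], [0, 0, -0.08, 0, 0, 0]]}

```text
clock: 13.65
tcp_pos: [0.609, -0.2643, 0.0969]
orientation: [0.002, 0.984, 0.176, 0.003]
wrist_force: [-1.3, -0.1, -0.3]
finger_gap: 0.0629
grip_force: 27.5
```

Call:
creep_tool:
  rows: {"increments":[[0, -0.03, -0.03, 0, 0, 0], [-0.01, -0.08, -0.04, 0, 0, 0], [-0.02, -0.135, -0.04, 0, 0, 0], [-0.03, -0.19, -0.04, 0, 0, 0], [-0.04, -0.24, -0.04, 0, 0, 0], [-0.052, -0.2757, -0.04, 0, 0, 0], [-0.052, -0.2757, -0.04, 0, 0, 0], [-0.052, -0.2757, -0.04, 0, 0, 0]]}

```text
clock: 14.65
tcp_pos: [0.4628, -0.0228, 0.1328]
orientation: [0.0, 0.984, 0.177, 0.0]
wrist_force: [0.5, 0.4, -0.2]
finger_gap: 0.063
grip_force: 27.8
```

Call:
creep_tool:
  rows: {"increments":[[0, 0, 0, 0, 0, 0], [0, 0, 0, 0, 0, 0]]}

```text
clock: 14.9
tcp_pos: [0.4629, -0.0234, 0.1326]
orientation: [0.0, 0.984, 0.176, -0.0]
wrist_force: [-0.7, -0.4, -1.0]
finger_gap: 0.0632
grip_force: 27.8
```

```bash
python3 - <<'E'
from h import *
p,M=tool();w=viewer.read_camera("wrist");cv2.imwrite("pics/w4.png",w["image"][...,::-1])
print(p)
h=p[2]-.0131+.016
for r in nets.outline_of("bun_crown",w):
    print("crown",round(r["confidence"],2),np.round(r["box"]))
    if len(r["region"].nonzero()[0])>5000:
      for k in(.94,.97,1):
        f=fit(w,r["region"],h,[.032*k,.032*k,.024*k,.012*k],[0,.012,.025,.031]);print(k,f,"off",M.T[:2,:2]@(f[0]-p[:2]))
for r in nets.outline_of("patty",w): print("patty",round(r["confidence"],2),np.round(r["box"]),fit(w,r["region"],.024,[.0285,.0285],[0,.018]))
E
```

```text
[ 0.46288517 -0.02338956  0.13260008]
crown 0.73 [241.  80. 315. 164.]
crown 0.57 [210. 200. 343. 335.]
0.94 (array([ 0.4637, -0.023 ]), 1211, 13733) off [ 8.99309361e-04 -8.33224491e-05]
0.97 (array([ 0.463 , -0.0237]), 554, 13733) off [2.31806254e-07 3.30995710e-04]
1 (array([ 0.4626, -0.0244]), 323, 13733) off [-0.0006174   0.00084919]
patty 0.83 [238.  81. 314. 164.] (array([0.5294, 0.0009]), 79, 4778)
```

View pics/w4.png

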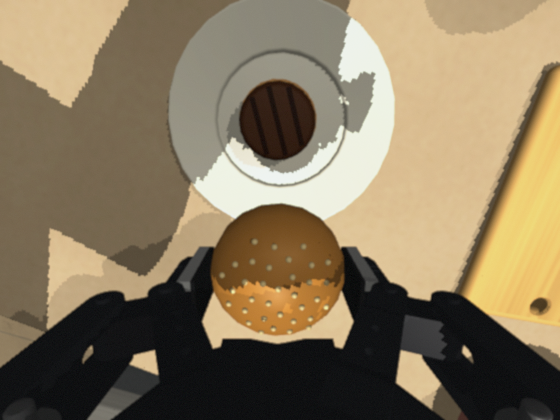

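The crown at (278,268) is held level and the patty is at (277,120). I'll move it over and set it down.

Call:
creep_tool:
  rows: {"increments":[[0.04, 0, 0, 0, 0, 0], [0.07, 0, 0, 0, 0, 0], [0.0714, 0, 0.03, 0, 0, 0], [0.0714, 0, 0.06, 0, 0, 0], [0.0714, 0, 0.08, 0, 0, 0], [0.0714, 0, 0.087, 0, 0, 0], [0.0714, 0, 0.088, 0, 0, 0], [0.0714, 0, 0.088, 0, 0, 0]]}

```text
clock: 16.05
tcp_pos: [0.53, 0.002, 0.0456]
orientation: [0.0, 0.984, 0.176, 0.001]
wrist_force: [-0.1, 0.2, -0.3]
finger_gap: 0.0629
grip_force: 27.8
```

```bash
python3 -c "
from h import *
print(delta([.5297,.0014,.039]),env.get_state()['wrist_force'])"
```

```text
[-0.0005  0.0004  0.0066] [-0.07737844  0.2046368  -0.29797102]
```

Call:
creep_tool:
  rows: {"increments":[[-0.0003, 0.0003, 0.003, 0, 0, 0], [-0.0003, 0.0003, 0.005, 0, 0, 0], [-0.0003, 0.0003, 0.0065, 0, 0, 0], [-0.0003, 0.0003, 0.0065, 0, 0, 0], [-0.0003, 0.0003, 0.0065, 0, 0, 0]]}

```text
clock: 16.68
tcp_pos: [0.5293, 0.0017, 0.0391]
orientation: [0.0, 0.984, 0.177, 0.0]
wrist_force: [-2.0, 0.6, 5.4]
finger_gap: 0.0626
grip_force: 28.4
```

Call:
creep_tool:
  rows: {"increments":[[0, 0, 0, 0, 0, 0], [0, 0, 0, 0, 0, 0], [0, 0, 0, 0, 0, 0], [0, 0, 0, 0, 0, 0]]}
  finger_gap: 0.085

```text
clock: 17.18
tcp_pos: [0.5291, 0.0018, 0.0381]
orientation: [0.0, 0.984, 0.176, -0.0]
wrist_force: [0.2, -0.3, 1.0]
finger_gap: 0.0848
grip_force: 0.0
```

Call:
creep_tool:
  rows: {"increments":[[0, 0, -0.02, 0, 0, 0], [0, 0, -0.06, 0, 0, 0], [0, 0, -0.12, 0, 0, 0], [-0.02, 0, -0.18, 0, 0, 0], [-0.07, 0, -0.2, 0, 0, 0], [-0.07, 0, -0.2, 0, 0, 0], [-0.07, 0, -0.2, 0, 0, 0]]}

```text
clock: 18.05
tcp_pos: [0.4638, -0.0226, 0.2382]
orientation: [0.0, 0.984, 0.176, 0.0]
wrist_force: [-0.3, 0.1, 0.0]
finger_gap: 0.0852
grip_force: 0.0
```

```bash
python3 - <<'E'
from h import *
w=viewer.read_camera("wrist");a=viewer.read_camera("scene");b=viewer.read_camera("top")
for n,c in(("w",w),("s",a),("t",b)):
 for r in nets.outline_of("bun_crown",c)[:4]:
    if len(r["region"].nonzero()[0])>100: print(n,round(r["confidence"],2),np.round(r["box"]),*fit(c,r["region"],.042,[.032,.032,.024,.012],[0,.012,.025,.031]))
i=np.hstack([cv2.resize(x,None,fx=f,fy=f,interpolation=2) for x,f in((w["image"][30:270,130:430],1.32),(a["image"][222:322,170:330],3.17),)][:1]+[cv2.resize(a["image"][200:290,200:310],(387,317),interpolation=2)])
cv2.imwrite("pics/c5.png",i[...,::-1]);print(i.shape)
c=b
for r in nets.outline_of("knife_handle",c)[:2]: print("h",round(r["confidence"],2),np.round(r["box"]))
np.savez("ab.npz",**{k+n:v for k,c in(("a",a),("b",b)) for n,v in c.items() if n in("image","K","R","t")})
E
```

```text
w 0.85 [534. 275. 560. 319.] [ 0.4582 -0.416 ] 80 856
w 0.67 [250.  91. 311. 154.] [0.5302 0.001 ] 112 2913
s 0.75 [283. 237. 302. 256.] [0.5336 0.0017] 14 279
s 0.64 [271. 171. 289. 183.] [ 0.7289 -0.3322] 60 137
s 0.59 [351. 177. 366. 191.] [ 0.4388 -0.4072] 41 170
s 0.32 [226. 263. 249. 281.] [0.6494 0.1795] 192 192
t 0.87 [364. 174. 382. 189.] [ 0.7405 -0.3693] 88 291
t 0.69 [393. 269. 413. 287.] [ 0.4492 -0.4451] 92 318
t 0.53 [242. 247. 260. 252.] [ 0.5444 -0.0034] 261 122
(317, 783, 3)
h 0.52 [157. 218. 166. 249.]
```

View pics/c5.png

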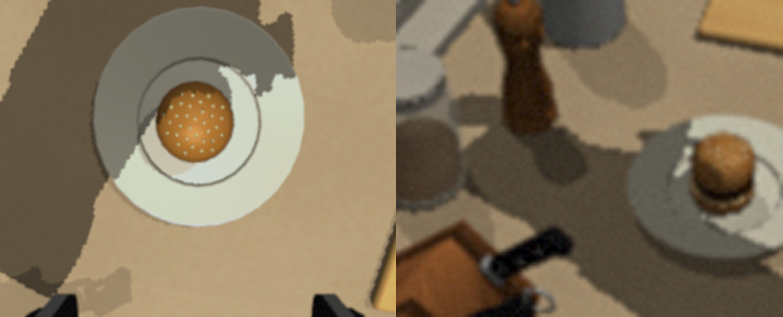

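The slider is stacked concentrically at (0.530, 0.001). Now I'll estimate the knife pose from the two fixed cameras by fitting a handle box with the pitch fixed at 45 degrees.

```bash
cat >> h.py <<'E'
from scipy.optimize import minimize
BOX=np.array([[x,y,z] for x in(-.1,0) for y in(-.009,.009) for z in(-.0125,.0125)])
def kpose(q,pitch=np.pi/4):
    return R.from_euler("ZY",[q[3],pitch]).as_matrix(),np.array(q[:3])
def kfit(views,q0):
    def cost(q):
        M,o=kpose(q);s=0
        for c,reg in views:
            P=np.array([proj(c,o+M@v) for v in BOX]);m=np.zeros(reg.shape,np.uint8)
            cv2.fillPoly(m,[cv2.convexHull((P*16).astype(np.int32))],1,shift=4);s+=(m.astype(bool)^reg).sum()/reg.sum()
        return s
    S=np.vstack([q0]+[np.array(q0)+d for d in np.diag([.015,.015,.015,.15])])
    r=minimize(cost,q0,method="Nelder-Mead",options=dict(initial_simplex=S,maxiter=400));
    S=np.vstack([r.x]+[r.x+d for d in np.diag([-.006,.006,-.006,.06])]);r=minimize(cost,r.x,method="Nelder-Mead",options=dict(initial_simplex=S,maxiter=400))
    return r.x.round(4),round(r.fun,3)
E
python3 - <<'E'
from h import *
a=viewer.read_camera("scene");b=viewer.read_camera("top")
V=[];C=[]
for c,n in((b,(159,232)),(a,(237,272))):
    for l in("knife","knife_handle","knife","honing_steel"):
        ok=0
        for r in nets.outline_of(l,c):
            ys,xs=r["region"].nonzero();m=np.array([xs.mean(),ys.mean()])
            if np.hypot(*(m-n))<8: print(l,r["confidence"],np.round(r["box"]),m);V.append((c,r["region"]));C.append((c,m));ok=1;break
        if ok:break
o1,d1=ray(*C[0]);o2,d2=ray(*C[1])
k=np.linalg.lstsq(np.c_[d1,-d2],o2-o1,rcond=None)[0];p1=o1+d1*k[0];p2=o2+d2*k[1];X=(p1+p2)/2;print("handle mid",X,np.linalg.norm(p1-p2))
q,f=kfit(V,[X[0]+.037,X[1],X[2]-.037,.1]);print(q,f);
M,o=kpose(q);print("grip",o+M@[-.052,0,0])
p,Mt=tool();print("dist",delta(o+M@[-.052,0,0]))
E
```

```text
knife 0.61 [151. 216. 161. 249.] [157.92638037 232.57055215]
knife 0.48 [225. 260. 248. 279.] [237.43555556 271.70222222]
handle mid [0.59030942 0.25745466 0.15834338] 0.004417196403337757
[0.6299 0.2622 0.1175 0.1041] 1.036
grip [0.5933295  0.2583792  0.15426955]
dist [ 0.2193 -0.2182  0.0837]
```

Call:
creep_tool:
  rows: {"increments":[[0.03, -0.04, -0.02, 0, 0, 0], [0.06, -0.08, -0.03, 0, 0, 0.05], [0.1, -0.12, -0.03, 0, 0, 0.1], [0.14, -0.16, -0.03, 0, 0, 0.15], [0.17, -0.2, -0.03, 0, 0, 0.2], [0.197, -0.227, -0.03, 0, 0, 0.25], [0.197, -0.227, -0.03, 0, 0, 0.25], [0.197, -0.227, -0.03, 0, 0, 0.25]]}
  finger_gap: 0.06

```text
clock: 19.6
tcp_pos: [0.5788, 0.2073, 0.268]
orientation: [-0.02, 0.995, 0.097, -0.003]
wrist_force: [-0.5, -1.1, -0.1]
finger_gap: 0.06
grip_force: 0.0
```

```bash
python3 - <<'E'
from h import *
w=viewer.read_camera("wrist");cv2.imwrite("pics/w6.png",w["image"][...,::-1])
for l in("knife","knife_handle","honing_steel"):
    for r in nets.outline_of(l,w)[:3]: print(l,round(r["confidence"],2),np.round(r["box"]),r["region"].sum())
M,o=kpose([.6299,.2622,.1175,.104]);print([proj(w,o+M@[x,0,0]).round() for x in(0,-.052,-.1)])
E
```

```text
knife 0.57 [205. 123. 249. 235.] 2509
knife_handle 0.93 [207. 124. 251. 230.] 2439
honing_steel 0.89 [102. 116. 178. 260.] 3448
[array([238., 132.]), array([228., 176.]), array([218., 225.])]
```

View pics/w6.png

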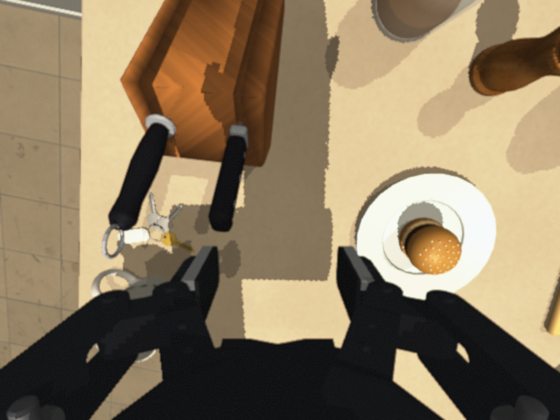

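The wrist view shows the knife's bolster at (238,132) and butt at (221,228), with the steel ring on the left-hand tool at (113,240). I'll refine jointly.

```bash
python3 - <<'E'
from h import *
w=viewer.read_camera("wrist");a=viewer.read_camera("scene");b=viewer.read_camera("top")
V=[]
for c,n in((w,(229,178)),(b,(159,232)),(a,(237,272))):
    for l in("knife_handle","knife"):
        ok=0
        for r in nets.outline_of(l,c):
            ys,xs=r["region"].nonzero();m=np.array([xs.mean(),ys.mean()])
            if np.hypot(*(m-n))<14: print(l,r["confidence"],np.round(r["box"]),m);V.append((c,r["region"]));ok=1;break
        if ok:break
for W in(V,V[:1],[V[0],V[-1]],V[:2]):
    q,f=kfit(W,[.6299,.2622,.1175,.104]);M,o=kpose(q);g=o+M@[-.052,0,0];print(q,f,"grip",g.round(4))
p,Mt=tool();print(p,Mt.round(3).tolist())
E
```

```text
knife_handle 0.87 [208. 122. 250. 232.] [229.10557185 179.24465857]
knife_handle 0.64 [223. 263. 252. 280.] [237.00421941 271.79746835]
[0.6295 0.2593 0.1199 0.0801] 0.459 grip [0.5928 0.2564 0.1567]
[0.6254 0.2633 0.0971 0.0872] 0.115 grip [0.5888 0.2601 0.1339]
[0.6295 0.2593 0.1199 0.0801] 0.459 grip [0.5928 0.2564 0.1567]
[0.6295 0.2593 0.1199 0.0801] 0.459 grip [0.5928 0.2564 0.1567]
[0.57927772 0.20751936 0.26840718] [[0.981, 0.193, -0.01], [0.193, -0.98, 0.04], [-0.002, -0.041, -0.999]]
```

```bash
cat >> h.py <<'E'
def step(X,Mt):
    p,M=tool(); return (M.T@(np.asarray(X)-p)).round(4),(R.from_matrix(M.T@Mt).as_rotvec()).round(3)
def grip(yaw,t):
    return R.from_euler("Z",yaw).as_matrix()@np.array([[np.cos(t),0,-np.sin(t)],[0,-1,0],[-np.sin(t),0,-np.cos(t)]])
E
python3 -c "
from h import *
M=grip(.083,np.radians(20));print(M.round(2));print(step(np.array([.5928,.2575,.155])-.1*M[:,2],M))"
```

```text
[[ 0.94  0.08 -0.34]
 [ 0.08 -1.   -0.03]
 [-0.34  0.   -0.94]]
(array([ 0.0569, -0.0418,  0.0211]), array([-0.021, -0.345,  0.117]))
```

Call:
creep_tool:
  rows: {"increments":[[0, 0, 0, 0, 0, 0], [0, 0, 0, 0, 0, 0]]}
  finger_gap: 0.045

```text
clock: 20.4
tcp_pos: [0.5793, 0.2076, 0.2682]
orientation: [-0.02, 0.995, 0.097, -0.003]
wrist_force: [0.5, -0.1, -0.5]
finger_gap: 0.0449
grip_force: 0.0
```

Call:
creep_tool:
  rows: {"increments":[[0.015, -0.01, 0, -0.005, -0.08, 0.03], [0.03, -0.02, 0.005, -0.01, -0.17, 0.06], [0.045, -0.03, 0.01, -0.015, -0.26, 0.09], [0.057, -0.042, 0.021, -0.021, -0.345, 0.117], [0.057, -0.042, 0.021, -0.021, -0.345, 0.117], [0.057, -0.042, 0.021, -0.021, -0.345, 0.117], [0.057, -0.042, 0.021, -0.021, -0.345, 0.117]]}

```text
clock: 21.28
tcp_pos: [0.6337, 0.22, 0.2526]
orientation: [-0.017, 0.981, 0.085, -0.175]
wrist_force: [-0.0, 0.4, 0.9]
finger_gap: 0.0453
grip_force: 0.0
```

```bash
python3 - <<'E'
from h import *
p,Mt=tool();print(env.get_state()["joint_pos"].round(2),Mt.round(3).tolist())
w=viewer.read_camera("wrist");a=viewer.read_camera("scene");b=viewer.read_camera("top")
V=[]
for c,n in((w,None),(b,(159,232)),(a,(237,272))):
    for l in("knife_handle","knife"):
        ok=0
        for r in nets.outline_of(l,c):
            ys,xs=r["region"].nonzero();m=np.array([xs.mean(),ys.mean()])
            if n is None or np.hypot(*(m-n))<14: print(l,r["confidence"],np.round(r["box"]),m,r["region"].sum());V.append((c,r["region"]));ok=1;break
        if ok:break
for W in(V,V[:1]):
    q,f=kfit(W,[.6295,.2593,.1199,.08]);M,o=kpose(q);g=o+M@[-.052,0,0];print(q,f,"grip",g.round(4))
cv2.imwrite("pics/w7.png",w["image"][...,::-1])
E
```

```text
[0.18 0.95 1.14 2.11 0.07 3.14] [[0.924, 0.161, -0.347], [0.173, -0.985, 0.004], [-0.341, -0.064, -0.938]]
knife_handle 0.88 [218. 142. 253. 259.] [235.5261745  196.89127517] 2235
knife_handle 0.48 [226. 263. 250. 278.] [237.6031746  271.45502646] 189
[0.6304 0.2592 0.1189 0.0805] 0.861 grip [0.5937 0.2562 0.1557]
[0.6066 0.2647 0.074  0.072 ] 0.089 grip [0.5699 0.2621 0.1108]
```

View pics/w7.png

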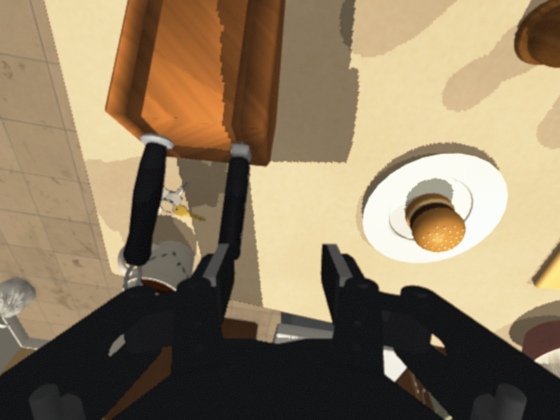

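Joint 6 is at its limit, so I need the half-turned equivalent grasp. I'll rotate the tool by about -π around its axis with a smaller lean.

Call:
creep_tool:
  rows: {"increments":[[0, 0, -0.01, 0, 0, -0.188], [0, 0, -0.02, 0, 0, -0.376], [0, 0, -0.03, 0, 0, -0.564], [0, 0, -0.03, 0, 0, -0.752], [0, 0, -0.03, 0, 0, -0.94], [0, 0, -0.03, 0, 0, -1.128], [0, 0, -0.03, 0, 0, -1.316], [0, 0, -0.03, 0, 0, -1.5]]}

```text
clock: 22.62
tcp_pos: [0.6344, 0.2168, 0.2709]
orientation: [-0.131, 0.658, 0.732, -0.114]
wrist_force: [0.4, -0.4, -1.5]
finger_gap: 0.0453
grip_force: 0.0
```

Call:
creep_tool:
  rows: {"increments":[[0, 0, 0, 0, 0, -0.188], [0, 0, 0, 0, 0, -0.376], [0, 0, 0, 0, 0, -0.564], [0, 0, 0, 0, 0, -0.752], [0, 0, 0, 0, 0, -0.94], [0, 0, 0, 0, 0, -1.128], [0, 0, 0, 0, 0, -1.316], [0, 0, 0, 0, 0, -1.5]]}

```text
clock: 23.62
tcp_pos: [0.6344, 0.2169, 0.2709]
orientation: [-0.174, -0.017, 0.985, 0.006]
wrist_force: [0.0, -0.2, 0.0]
finger_gap: 0.0455
grip_force: 0.0
```

Call:
creep_tool:
  rows: {"increments":[[0, 0, 0, 0, 0, 0], [0, 0, 0, 0, 0, 0]]}

```text
clock: 23.88
tcp_pos: [0.6344, 0.2168, 0.2709]
orientation: [-0.174, -0.013, 0.985, 0.006]
wrist_force: [-0.7, -0.7, 0.1]
finger_gap: 0.0451
grip_force: 0.0
```

```bash
python3 -c "
from h import *
M=grip(.0805,np.radians(10))@np.diag([-1,-1,1]);print(step(np.array([.5935,.2565,.1557])-.08*M[:,2],M),env.get_state()['joint_pos'].round(2))"
```

```text
(array([0.0118, 0.0408, 0.0437]), array([ 0.03 , -0.174, -0.051])) [0.18 0.99 1.26 2.19 0.07 0.14]
```

Call:
creep_tool:
  rows: {"increments":[[0.003, 0.01, 0.01, 0.008, -0.045, -0.013], [0.006, 0.02, 0.022, 0.015, -0.09, -0.025], [0.009, 0.03, 0.033, 0.022, -0.13, -0.04], [0.0118, 0.0408, 0.0437, 0.03, -0.174, -0.051], [0.0118, 0.0408, 0.0437, 0.03, -0.174, -0.051], [0.0118, 0.0408, 0.0437, 0.03, -0.174, -0.051], [0.0118, 0.0408, 0.0437, 0.03, -0.174, -0.051]]}

```text
clock: 24.75
tcp_pos: [0.6083, 0.257, 0.2345]
orientation: [-0.087, -0.041, 0.995, -0.003]
wrist_force: [0.5, -0.4, -1.8]
finger_gap: 0.0451
grip_force: 0.0
```

```bash
python3 - <<'E'
from h import *
w=viewer.read_camera("wrist");a=viewer.read_camera("scene");b=viewer.read_camera("top")
V=[]
for c,n in((w,None),(b,(159,232)),(a,(237,272))):
    for l in("knife_handle","knife"):
        ok=0
        for r in nets.outline_of(l,c):
            ys,xs=r["region"].nonzero();m=np.array([xs.mean(),ys.mean()])
            if n is None or np.hypot(*(m-n))<14: print(l,round(r["confidence"],2),np.round(r["box"]),m.round(),r["region"].sum());V.append((c,r["region"]));ok=1;break
        if ok:break
M_,o_=kpose([.6304,.2592,.1189,.0805]);print([proj(w,o_+M_@[x,0,0]).round() for x in(0,-.052,-.1)])
q,f=kfit(V,[.6295,.2593,.1199,.08]);M,o=kpose(q);g=o+M@[-.052,0,0];print(q,f,"grip",g.round(4))
M=grip(.0805,np.radians(10))@np.diag([-1,-1,1]);print(step(np.array([.5935,.2565,.1557])+.019*M[:,2],M),env.get_state()['joint_pos'].round(2))
cv2.imwrite("pics/w8.png",w["image"][...,::-1])
E
```

```text
knife_handle 0.84 [266. 153. 297. 261.] [280. 204.] 2424
knife_handle 0.65 [157. 227. 160. 245.] [157. 235.] 108
knife_handle 0.63 [224. 263. 250. 280.] [238. 272.] 185
[array([278., 248.]), array([278., 213.]), array([278., 168.])]
[0.6297 0.2597 0.12   0.083 ] 2.32 grip [0.5931 0.2567 0.1568]
(array([0.0003, 0.0003, 0.0988]), array([ 0.   , -0.   ,  0.002])) [0.26 0.66 0.58 1.67 0.03 0.18]
```

View pics/w8.png

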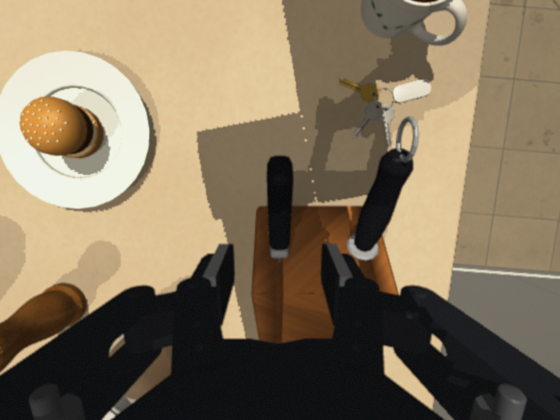

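The handle is at (280,156)–(280,256), centred between the fingers and running straight along the gripper's axis. I'll descend in two steps and grip.

Call:
creep_tool:
  rows: {"increments":[[0.001, 0, 0.03, 0, 0, 0], [0.002, 0.0005, 0.06, 0, 0, 0], [0.003, 0.0005, 0.085, 0, 0, 0], [0.003, 0.0005, 0.095, 0, 0, 0], [0.003, 0.0005, 0.098, 0, 0, 0], [0.003, 0.0005, 0.098, 0, 0, 0]]}

```text
clock: 25.8
tcp_pos: [0.5879, 0.2566, 0.1393]
orientation: [-0.086, -0.041, 0.995, -0.003]
wrist_force: [0.1, -0.2, 0.1]
finger_gap: 0.0454
grip_force: 0.0
```

Call:
creep_tool:
  rows: {"increments":[[0, 0, 0, 0, 0, 0], [0, 0, 0, 0, 0, 0], [0, 0, 0, 0, 0, 0], [0, 0, 0, 0, 0, 0], [0, 0, 0, 0, 0, 0], [0, 0, 0, 0, 0, 0]]}
  finger_gap: 0.005
  grip_n: 100

```text
clock: 26.55
tcp_pos: [0.5879, 0.2567, 0.1394]
orientation: [-0.086, -0.042, 0.995, -0.003]
wrist_force: [-0.4, 0.8, 5.5]
finger_gap: 0.0163
grip_force: 97.5
```

```bash
python3 -c "
from h import *
p,M=tool();print(p,M.round(3).tolist(),p-.019*M[:,2],env.get_state()['joint_pos'].round(2), (M.T@(-R.from_euler('ZY',[.0805,np.pi/4]).as_matrix()[:,0])).round(3))"
```

```text
[0.58787787 0.25670576 0.13942088] [[-0.982, -0.083, -0.171], [-0.082, 0.997, -0.013], [0.172, 0.001, -0.985]] [0.59113354 0.25695375 0.15813823] [0.27 0.63 0.3  1.41 0.03 0.18] [ 0.818  0.003 -0.575]
```

Call:
creep_tool:
  rows: {"increments":[[0.0041, 0, -0.0029, 0, 0, 0], [0.0123, 0, -0.0086, 0, 0, 0], [0.0205, 0, -0.0144, 0, 0, 0], [0.0205, 0, -0.0144, 0, 0, 0]]}

```text
clock: 27.05
tcp_pos: [0.5695, 0.255, 0.1573]
orientation: [-0.087, -0.042, 0.995, -0.003]
wrist_force: [0.7, -0.5, 6.0]
finger_gap: 0.0166
grip_force: 97.8
```

```bash
python3 -c "
from h import *
s=env.get_state();print(s['wrist_force'],s['ft_torque'])"
```

```text
[ 0.7241129  -0.54029834  6.03832992] [-0.00450172 -0.63406257 -0.00975063]
```

Call:
creep_tool:
  rows: {"increments":[[0.016, 0, -0.0115, 0, 0, 0], [0.037, 0, -0.026, 0, 0, 0], [0.057, 0, -0.0402, 0, 0, 0], [0.078, 0, -0.055, 0, 0, 0], [0.098, 0.0003, -0.069, 0, 0, 0], [0.115, 0.0004, -0.081, 0, 0, 0], [0.125, 0.0005, -0.088, 0, 0, 0], [0.125, 0.0005, -0.088, 0, 0, 0]]}

```text
clock: 28.05
tcp_pos: [0.462, 0.2466, 0.2653]
orientation: [-0.087, -0.042, 0.995, -0.003]
wrist_force: [-0.1, 0.9, -1.9]
finger_gap: 0.017
grip_force: 97.5
```

```bash
python3 -c "
from h import *
s=env.get_state();print(s['wrist_force'],s['ft_torque'],s['joint_pos'].round(2))
p,M=tool();print(p)
w=viewer.read_camera('wrist');a=viewer.read_camera('scene')
cv2.imwrite('pics/w9.png',np.hstack([cv2.resize(w['image'],(400,300)),cv2.resize(a['image'][160:340,150:390],(400,300))])[...,::-1])"
```

```text
[-0.07724692  0.93277492 -1.92129902] [-0.00310647 -0.18549217  0.03020071] [0.31 0.35 0.16 1.55 0.04 0.23]
[0.46195291 0.24661722 0.26527692]
```

View pics/w9.png

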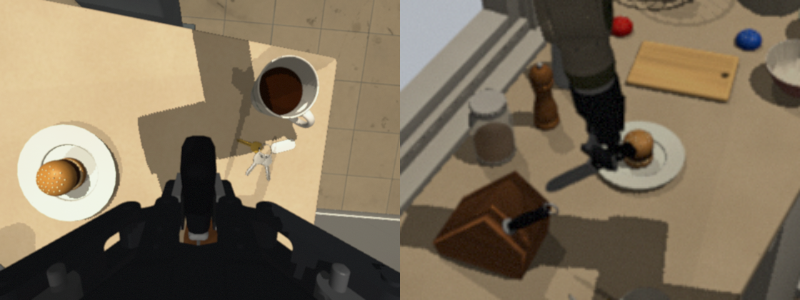

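The knife is free of the block and the steel is still in place; nothing else has moved. Next I'll work out the level pose. I've viewed more pictures than allowed (12 against 10), so from here I'll use numbers only.

```bash
cat >> h.py <<'E'
Mg=np.array([[-0.982,-0.083,-0.171],[-0.082,0.997,-0.013],[0.172,0.001,-0.985]]);Mg=R.from_matrix(Mg).as_matrix();pg=np.array([.58788,.25671,.13942])
K0,_=kpose([0,0,0,.083])
KT=K0.T@Mg                      # tool axes in knife axes
OT=Mg.T@(np.array([.6297,.2597,.12])-pg);OT[1]=0   # knife origin in tool frame
def target(psi,edge,pitch=0,KT=KT,OT=OT):
    K=R.from_euler("ZY",[psi,pitch]).as_matrix();o=np.asarray(edge)-K@[.065,0,-.016]
    M=K@KT; return o-M@OT,M
E
python3 -c "
from h import *
print(OT,KT.round(3))
for z in(.23,.106):
    X,M=target(-.9,[.530,.001,z]);print(X,M.round(2).tolist(),step(X,M))"
```

```text
[-0.044636    0.          0.01193121] [[-0.818 -0.001  0.575]
 [-0.     1.     0.001]
 [-0.575  0.001 -0.818]]
[0.46261264 0.08587849 0.23008694] [[-0.51, 0.78, 0.36], [0.64, 0.62, -0.45], [-0.58, 0.0, -0.82]] (array([ 0.007 , -0.1601,  0.0357]), array([ 0.219, -0.723,  0.982]))
[0.46261264 0.08587849 0.10608694] [[-0.51, 0.78, 0.36], [0.64, 0.62, -0.45], [-0.58, 0.0, -0.82]] (array([-0.0145, -0.1601,  0.1578]), array([ 0.219, -0.723,  0.982]))
```

Call:
creep_tool:
  rows: {"increments":[[0, 0, -0.01, 0.03, -0.1, 0.13], [0, -0.02, -0.01, 0.06, -0.19, 0.26], [0, -0.045, 0, 0.09, -0.28, 0.38], [0.001, -0.07, 0.005, 0.12, -0.38, 0.51], [0.002, -0.095, 0.01, 0.145, -0.47, 0.64], [0.004, -0.12, 0.02, 0.17, -0.56, 0.76], [0.005, -0.14, 0.03, 0.195, -0.64, 0.87], [0.007, -0.16, 0.0357, 0.219, -0.723, 0.982]]}

```text
clock: 29.15
tcp_pos: [0.4618, 0.0851, 0.2293]
orientation: [0.272, 0.416, 0.858, -0.132]
wrist_force: [0.3, 0.1, -1.6]
finger_gap: 0.0168
grip_force: 97.8
```

Call:
creep_tool:
  rows: {"increments":[[0, 0, 0, 0, 0, 0], [0, 0, 0, 0, 0, 0]]}

```text
clock: 29.4
tcp_pos: [0.463, 0.0865, 0.2306]
orientation: [0.271, 0.414, 0.859, -0.13]
wrist_force: [0.0, 0.3, -2.1]
finger_gap: 0.0171
grip_force: 97.8
```

```bash
python3 -c "
from h import *
X,M=target(-.9,[.530,.001,.23]);print(step(X,M),env.get_state()['joint_pos'].round(2))"
```

```text
(array([ 0.0001, -0.0007,  0.0006]), array([ 0.001, -0.001,  0.002])) [ 0.36 -0.02 -0.49  0.89 -0.58  1.2 ]
```

```bash
cat >> h.py <<'E'
def parts(q):
    K=R.from_euler("ZY",[q[3],q[4]]).as_matrix();o=np.array(q[:3])
    bl=np.array([[x,y,z] for x,z in((0,.010),(0,-.016),(.1,-.016),(.131,-.003),(.115,.010)) for y in(-.0015,.0015)])
    return [(K@P.T).T+o for P in(BOX,bl)]
def kmask(c,q,sh=(420,560)):
    m=np.zeros(sh,np.uint8)
    for P in parts(q): cv2.fillPoly(m,[cv2.convexHull((np.array([proj(c,v) for v in P])*16).astype(np.int32))],1,shift=4)
    return m.astype(bool)
E
python3 - <<'E'
from h import *
p,M=tool();K=M@KT.T;o=p+M@OT
q=[*o,np.arctan2(K[1,0],K[0,0]),-np.arcsin(K[2,0])];print(np.round(q,4))
for n in("scene","top","wrist"):
    c=viewer.read_camera(n);m=kmask(c,q)
    ys,xs=m.nonzero();print(n,"pred",xs.min() if len(xs) else 0,ys.min(),xs.max(),ys.max(),m.sum(),"tip",proj(c,o+K@[.131,0,0]).round(),"orig",proj(c,o).round(),"butt",proj(c,o+K@[-.1,0,0]).round())
    for l in("knife","knife_edge","knife_handle"):
        for r in nets.outline_of(l,c)[:2]:
            g=r["region"];print("  ",l,round(r["confidence"],2),np.round(r["box"]),g.sum(),"overlap",(g&m).sum())
    np.savez("v_%s.npz"%n,image=c["image"],K=c["K"],R=c["R"],t=c["t"],pred=m)
E
```

```text
[ 0.49    0.0526  0.2465 -0.898   0.001 ]
scene pred 288 189 311 243 398 tip [288. 189.] orig [299. 216.] butt [308. 239.]
   knife_edge 0.51 [289. 198. 310. 242.] 96 overlap 96
top pred 196 234 269 295 465 tip [269. 234.] orig [229. 267.] butt [199. 292.]
   knife 0.61 [204. 263. 228. 291.] 198 overlap 198
   knife_edge 0.7 [202. 244. 261. 290.] 257 overlap 255
   knife_handle 0.81 [206. 248. 247. 290.] 250 overlap 249
wrist pred 250 189 307 373 7506 tip [278. 365.] orig [278. 317.] butt [279. 216.]
   knife_edge 0.55 [249. 193. 302. 342.] 6023 overlap 6023
   knife_handle 0.6 [251. 188. 304. 341.] 5859 overlap 5859
```

```bash
python3 - <<'E'
from h import *
d=np.load("ab.npz");v=np.load("v_scene.npz");t=np.load("v_top.npz")
D=np.abs(v["image"].astype(int)-d["aimage"].astype(int)).sum(2)
c=dict(K=v["K"],R=v["R"],t=v["t"])
q=np.array([.49,.0526,.2465,-.898,.001])
# sample the blade: mean colour across profiles perpendicular to the predicted axis
for x in(.03,.06,.09,.11,.12,.126,.131,.137,.145):
    K=R.from_euler("ZY",[q[3],q[4]]).as_matrix()
    row=[]
    for z in(.03,.024,.018,.012,.006,0,-.006,-.012,-.018,-.024,-.03):
        u,w=proj(c,q[:3]+K@[x,0,z]);row.append(int(cv2.getRectSubPix(np.ascontiguousarray(np.clip(D,0,255).astype(np.uint8)),(1,1),(float(u),float(w)))[0,0]))
    print(x,row)
E
```

```text
0.03 [20, 19, 25, 63, 116, 154, 105, 89, 163, 165, 192]
0.06 [22, 25, 23, 41, 99, 146, 196, 250, 226, 183, 86]
0.09 [16, 22, 19, 21, 55, 112, 185, 226, 237, 172, 94]
0.11 [24, 29, 21, 24, 69, 92, 116, 182, 195, 189, 136]
0.12 [15, 34, 19, 22, 35, 106, 195, 189, 200, 153, 89]
0.126 [18, 16, 26, 17, 21, 51, 157, 207, 180, 155, 101]
0.131 [22, 14, 20, 20, 17, 22, 98, 199, 189, 148, 91]
0.137 [9, 24, 17, 21, 21, 17, 31, 131, 190, 147, 103]
0.145 [15, 9, 22, 23, 21, 27, 21, 28, 90, 118, 72]
```

```bash
python3 - <<'E'
from h import *
d=np.load("ab.npz");v=np.load("v_top.npz")
D=np.clip(np.abs(v["image"].astype(int)-d["bimage"].astype(int)).sum(2),0,255).astype(np.uint8)
c=dict(K=v["K"],R=v["R"],t=v["t"]);I=cv2.cvtColor(v["image"],cv2.COLOR_RGB2GRAY)
q=np.array([.49,.0526,.2465,-.898,.001]);K=R.from_euler("ZY",[q[3],q[4]]).as_matrix()
for A,nm in((D,"diff"),(I,"gray")):
  for x in(.06,.09,.11,.12,.126,.131,.137,.145,.155):
    print(nm,x,[int(cv2.getRectSubPix(A,(1,1),tuple(map(float,proj(c,q[:3]+K@[x,y,.0]))))[0,0]) for y in np.arange(.018,-.019,-.003)])
# joint fit of region masks: knife outlines in scene crop by diff
E
```

```text
diff 0.06 [6, 39, 57, 30, 21, 24, 60, 78, 124, 182, 195, 183, 165]
diff 0.09 [4, 3, 3, 4, 5, 39, 106, 61, 4, 1, 3, 2, 2]
diff 0.11 [241, 240, 240, 116, 16, 39, 117, 70, 4, 1, 2, 3, 1]
diff 0.12 [232, 231, 231, 232, 239, 224, 118, 158, 166, 37, 3, 1, 1]
diff 0.126 [234, 234, 233, 233, 234, 227, 134, 23, 20, 1, 0, 1, 2]
diff 0.131 [234, 234, 231, 235, 221, 112, 24, 35, 6, 0, 1, 2, 2]
diff 0.137 [205, 231, 237, 235, 239, 244, 194, 59, 6, 2, 2, 1, 3]
diff 0.145 [188, 165, 144, 170, 97, 41, 57, 14, 2, 2, 2, 2, 0]
diff 0.155 [5, 7, 2, 1, 2, 2, 3, 3, 2, 2, 3, 2, 2]
gray 0.06 [115, 91, 102, 120, 134, 127, 126, 132, 142, 151, 159, 163, 164]
gray 0.09 [130, 127, 128, 129, 127, 134, 145, 123, 105, 128, 135, 153, 170]
gray 0.11 [200, 200, 200, 192, 188, 175, 146, 159, 183, 184, 185, 187, 190]
gray 0.12 [199, 199, 199, 198, 200, 195, 157, 170, 198, 199, 198, 198, 198]
gray 0.126 [199, 199, 199, 199, 200, 197, 178, 177, 197, 199, 198, 198, 197]
gray 0.131 [200, 199, 198, 199, 199, 197, 190, 190, 198, 198, 197, 198, 197]
gray 0.137 [184, 197, 201, 201, 200, 199, 200, 199, 198, 198, 198, 198, 198]
gray 0.145 [162, 156, 147, 156, 150, 140, 152, 166, 167, 157, 150, 161, 171]
gray 0.155 [166, 165, 166, 166, 164, 164, 164, 165, 164, 165, 165, 164, 162]
```

```bash
python3 - <<'E'
from h import *
d=np.load("ab.npz");v=np.load("v_scene.npz")
D=np.clip(np.abs(v["image"].astype(int)-d["aimage"].astype(int)).sum(2),0,255).astype(np.uint8);I=cv2.cvtColor(v["image"],cv2.COLOR_RGB2GRAY)
c=dict(K=v["K"],R=v["R"],t=v["t"])
q=np.array([.49,.0526,.2465,-.898,.001]);K=R.from_euler("ZY",[q[3],q[4]]).as_matrix()
zs=np.arange(.03,-.051,-.002)
def prof(A,x): return np.array([cv2.getRectSubPix(A,(1,1),tuple(map(float,proj(c,q[:3]+K@[x,0,z]))))[0,0] for z in zs],float)
for x in np.arange(.02,.14,.01):
    p=prof(D,x);k=np.argmax(p>90);s=zs[k]
    print(round(x,3),"spine",round(s,3),"gray",prof(I,x)[::2].astype(int).tolist())
for x in np.arange(-.1,-.03,.01): print(round(x,3),"gray",prof(I,x)[::2].astype(int).tolist())
E
```

```text
0.02 spine -0.006 gray [145, 142, 140, 139, 137, 130, 101, 68, 47, 42, 60, 49, 31, 20, 19, 16, 11, 5, 7, 10, 6]
0.03 spine 0.008 gray [144, 145, 144, 138, 130, 120, 108, 93, 69, 50, 42, 47, 70, 81, 76, 70, 69, 65, 47, 21, 8]
0.04 spine 0.006 gray [146, 146, 144, 142, 138, 124, 104, 86, 71, 58, 49, 41, 41, 57, 83, 105, 115, 114, 114, 113, 97]
0.05 spine 0.004 gray [143, 145, 145, 142, 135, 128, 119, 100, 76, 59, 53, 50, 48, 45, 47, 69, 101, 122, 132, 132, 132]
0.06 spine 0.006 gray [135, 138, 143, 143, 139, 130, 114, 99, 88, 73, 57, 52, 60, 71, 70, 60, 53, 73, 114, 132, 136]
0.07 spine 0.002 gray [130, 133, 136, 137, 139, 136, 124, 105, 81, 62, 55, 55, 59, 72, 91, 106, 105, 82, 57, 67, 112]
0.08 spine 0.002 gray [113, 121, 129, 134, 135, 130, 122, 117, 102, 73, 53, 49, 63, 81, 93, 107, 126, 134, 118, 90, 60]
0.09 spine 0.002 gray [131, 124, 119, 120, 124, 125, 119, 108, 92, 81, 73, 62, 59, 72, 93, 113, 121, 129, 138, 142, 123]
0.1 spine -0.002 gray [134, 134, 135, 131, 123, 118, 118, 111, 95, 80, 67, 60, 64, 72, 83, 104, 122, 133, 137, 141, 142]
0.11 spine 0.002 gray [132, 133, 132, 1
[... 364 characters left out ...]
9, 15, 47, 104, 152, 173, 174, 171, 165, 149, 127, 127, 147, 164]
-0.09 gray [4, 11, 8, 1, 2, 7, 9, 1, 3, 0, 2, 6, 46, 109, 162, 175, 170, 156, 137, 131, 143]
-0.08 gray [16, 12, 7, 5, 5, 2, 4, 6, 6, 4, 2, 1, 2, 5, 23, 71, 132, 169, 169, 151, 132]
-0.07 gray [21, 14, 16, 13, 9, 11, 7, 8, 10, 9, 2, 6, 4, 3, 7, 13, 27, 66, 119, 163, 167]
-0.06 gray [34, 24, 20, 16, 15, 1, 9, 10, 9, 10, 10, 4, 5, 6, 16, 22, 35, 49, 70, 104, 139]
-0.05 gray [40, 35, 29, 19, 15, 15, 9, 8, 5, 4, 7, 7, 7, 5, 8, 25, 45, 62, 84, 109, 122]
-0.04 gray [40, 40, 32, 25, 22, 15, 14, 8, 5, 3, 9, 9, 14, 9, 12, 4, 28, 65, 99, 116, 131]
-0.03 gray [41, 40, 37, 31, 27, 17, 12, 14, 14, 9, 1, 11, 7, 3, 3, 8, 4, 17, 50, 101, 146]
```

The scene camera puts the blade about 9 mm lower in the knife's z than modelled. That agrees with the handle offset seen before grasping, so I'll correct it and lower.

```bash
cat >> h.py <<'E'
OT2=OT+KT.T@np.array([0,-.0005,-.009])
E
python3 -c "
from h import *
X,M=target(-.9,[.530,.001,.112],-.02,OT=OT2);print(X,step(X,M))"
```

```text
[0.46290481 0.08631467 0.11891775] (array([0.0643, 0.0004, 0.0913]), array([ 0.   , -0.019,  0.   ]))
```

Call:
creep_tool:
  rows: {"increments":[[0.013, 0, 0.018, 0, -0.004, 0], [0.026, 0, 0.037, 0, -0.008, 0], [0.04, 0, 0.056, 0, -0.012, 0], [0.052, 0, 0.074, 0, -0.016, 0], [0.06, 0, 0.086, 0, -0.019, 0], [0.0643, 0.0004, 0.0913, 0, -0.019, 0], [0.0643, 0.0004, 0.0913, 0, -0.019, 0], [0.0643, 0.0004, 0.0913, 0, -0.019, 0]]}

```text
clock: 31.0
tcp_pos: [0.4634, 0.0865, 0.1196]
orientation: [0.281, 0.413, 0.856, -0.134]
wrist_force: [-0.3, -0.2, -0.8]
finger_gap: 0.0164
grip_force: 97.8
```

```bash
python3 - <<'E'
from h import *
d=np.load("ab.npz");v=viewer.read_camera("scene");t=viewer.read_camera("top")
p,M=tool();K=M@KT.T;o=p+M@OT2
print("edge pt",o+K@[.065,0,-.016],"xk",K[:,0])
D=np.clip(np.abs(v["image"].astype(int)-d["aimage"].astype(int)).sum(2),0,255).astype(np.uint8);I=cv2.cvtColor(v["image"],cv2.COLOR_RGB2GRAY)
zs=np.arange(.03,-.051,-.004)
for x in np.arange(.02,.15,.01): print(round(x,3),[int(cv2.getRectSubPix(I,(1,1),tuple(map(float,proj(v,o+K@[x,0,z]))))[0,0]) for z in zs])
I=cv2.cvtColor(t["image"],cv2.COLOR_RGB2GRAY)
for x in(.05,.08,.1,.12,.126,.131,.137,.145): print("top",x,[int(cv2.getRectSubPix(I,(1,1),tuple(map(float,proj(t,o+K@[x,y,0]))))[0,0]) for y in np.arange(.015,-.016,-.003)])
for n,c in(("s",v),("t",t)):
    for r in nets.outline_of("bun_crown",c)[:4]: print(n,np.round(r["box"]),round(r["confidence"],2))
E
```

```text
edge pt [0.53051978 0.00118864 0.11271118] xk [ 0.62170372 -0.78299624  0.02003424]
0.02 [151, 163, 163, 156, 140, 116, 93, 82, 93, 113, 109, 71, 42, 26, 23, 29, 38, 35, 26, 16, 8]
0.03 [135, 132, 137, 148, 137, 121, 101, 79, 60, 52, 63, 90, 100, 89, 68, 55, 51, 57, 69, 74, 66]
0.04 [132, 130, 126, 117, 109, 103, 93, 75, 66, 55, 52, 56, 64, 74, 86, 91, 87, 87, 87, 89, 99]
0.05 [132, 128, 126, 121, 111, 95, 80, 71, 64, 65, 75, 83, 86, 85, 86, 87, 95, 101, 103, 104, 109]
0.06 [133, 133, 129, 122, 114, 110, 95, 75, 63, 60, 65, 77, 99, 123, 131, 123, 110, 101, 101, 107, 108]
0.07 [135, 133, 131, 131, 127, 109, 97, 93, 80, 64, 56, 64, 82, 107, 132, 154, 167, 164, 139, 114, 108]
0.08 [135, 134, 134, 130, 120, 116, 115, 95, 73, 63, 64, 63, 71, 89, 111, 139, 164, 175, 179, 178, 161]
0.09 [134, 135, 134, 129, 125, 120, 103, 88, 82, 81, 68, 67, 77, 87, 98, 111, 125, 141, 166, 176, 178]
0.1 [137, 135, 132, 129, 127, 118, 107, 99, 88, 73, 66
[... 455 characters left out ...]
 136]
top 0.05 [97, 118, 126, 136, 135, 133, 137, 138, 142, 131, 132]
top 0.08 [94, 106, 113, 121, 144, 148, 138, 131, 129, 125, 120]
top 0.1 [166, 161, 171, 176, 163, 152, 181, 200, 199, 199, 198]
top 0.12 [198, 198, 198, 197, 178, 150, 171, 187, 187, 189, 192]
top 0.126 [198, 197, 198, 198, 189, 174, 187, 198, 197, 197, 196]
top 0.131 [197, 198, 197, 196, 191, 187, 196, 197, 197, 196, 196]
top 0.137 [198, 198, 197, 197, 197, 197, 197, 197, 197, 197, 196]
top 0.145 [199, 199, 198, 198, 198, 197, 198, 198, 197, 197, 197]
s [213. 285. 243. 301.] 0.71
s [273. 171. 290. 185.] 0.65
s [286. 238. 294. 255.] 0.44
t [394. 268. 408. 289.] 0.89
t [240. 244. 261. 264.] 0.86
t [361. 176. 384. 191.] 0.75
```

Top view: the blade passes over the bun within about 1 mm. Both scene measurements hint at roughly 1° nose-down, so I'll trim slightly and then settle.

```bash
python3 -c "
from h import *
X,M=target(-.9,[.530,.001,.112],-.035,OT=OT2);print(step(X,M))"
```

```text
(array([ 0.0014, -0.0003,  0.0016]), array([ 0.001, -0.015, -0.   ]))
```

Call:
creep_tool:
  rows: {"increments":[[0.001, 0, 0.001, 0, -0.01, 0], [0.0014, -0.0003, 0.0016, 0, -0.015, 0], [0.0014, -0.0003, 0.0016, 0, -0.015, 0], [0.0014, -0.0003, 0.0016, 0, -0.015, 0], [0.0014, -0.0003, 0.0016, 0, -0.015, 0], [0.0014, -0.0003, 0.0016, 0, -0.015, 0]]}

```text
clock: 31.95
tcp_pos: [0.4626, 0.0862, 0.1168]
orientation: [0.287, 0.412, 0.854, -0.138]
wrist_force: [-0.1, 0.8, -1.7]
finger_gap: 0.0163
grip_force: 97.8
```

```bash
python3 - <<'E'
from h import *
p,M=tool();K=M@KT.T;o=p+M@OT2;print(o+K@[.065,0,-.016],K[:,0].round(3))
t=viewer.read_camera("top")
for l in("plate","bun_crown","pepper_mill","squeeze_bottle","honing_steel"): print(l,[(np.round(r["box"]),round(r["confidence"],2)) for r in nets.outline_of(l,t)[:2]])
print(env.hand_in())
E
```

```text
[0.52972735 0.00086695 0.1114492 ] [ 0.621 -0.783  0.035]
plate [(array([226., 224., 283., 286.]), 0.92)]
bun_crown [(array([392., 267., 411., 288.]), 0.88), (array([241., 246., 262., 264.]), 0.74)]
pepper_mill [(array([246., 162., 269., 192.]), 0.8)]
squeeze_bottle []
honing_steel [(array([124., 217., 139., 256.]), 0.74)]
the job is handed in; nothing more can be done
None
```

Handed in at about 32 s: the patty and bun top are stacked on the base within about 1 mm, and the knife is held edge down over the bun's middle, level to about 1–2° and 3–4 cm clear by my estimate. The steel and pepper mill looked undisturbed in the last top view, the squeeze bottle was not detected there, and I viewed 12 pictures against the limit of 10.

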